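# Charge a cartridge at the hand-pump filling station

### The arm

A 6-joint arm with a two-finger parallel gripper is mounted at the origin on the work surface. World frame = base frame: x ahead of the robot, y to its left, z up, the work surface at z = 0. Lengths are in m, angles in rad, forces in N, time in s.
With the tool pointing down it reaches from about 0.375 to 0.9 m from the base axis. Payload 3.1 kg.
Tool frame: the origin (TCP) lies at the centre of the arm's flange, where the gripper is bolted on; the fingertips stand 173 mm ahead of it and the grasp point (between the pads) lies 155 mm ahead of it; z points along the fingers, y is the line along which they close (so a half turn about z gives the same grasp; the last joint's range is limited). The gripper opens to 85 mm and grips with 20 to 120 N. Pads are 22 mm wide; open, the fingers measure 114 mm over their backs; the gripper's body (76 mm by 85 mm) begins 54 mm behind the grasp point. The pads swing forward as they close: fully open they stand 13 mm farther back than shut.
Start: joints at [-1.472, 0.527, 1.433, -0, 1.181, -0.178], TCP at [0.171, -0.601, 0.405] pointing down, gripper open.
Joint ranges: [-3.08, 3.08], [-0.75, 2.2], [0.22, 2.44], [-1.43, 4.57], [0, 2.65], [-2.85, 2.85]. Speed limits (rad/s): [2.79, 2.79, 3.14, 3.14, 3.14, 3.14].

### API

Orientations are given as a unit quaternion [x, y, z, w].
In Python, from station import * gives the robot as it stands.
- The arm moves only by the shell command python3 -m jog 'ROWS' [OPENING] [FORCE]. ROWS is a JSON object of lists of equal length, an entry for each row: "linear": the shift along the world's x, y, z in mm, a list of three; "turn": the turn about the world's z in units of 5 degrees (1.0 is 5 degrees). A call has 1 to 12 rows; each row shifts and turns the commanded pose from where the row before left it; what a row does not reach is not made up. A row lasts 1/8 s, in which the tool goes at most 62.5 mm and 10.7 degrees, less where a joint would pass 70% of its speed; a pose out of reach is approached as far as the arm can. A call is refused whole if a number of a shift passes 62.5 or a number of a turn 1, either way. A call with a gripper value outside its range is refused whole. OPENING is the opening, from 0 (shut) to 1 (fully open), set as the call begins (- or left out, the last holds). The fingers move at their own pace and stop on an object; FORCE is the grip in N (left out, the last holds). Time passes only in rows, so rows that do not move let the fingers close. It gives the time, the measured TCP pose, the force, the opening and the grip force at its end, in the units of the state.
- sense(): the state, without advancing time (a new reading comes with each control period).
- snapshot(name): name is "scene" or "side" or "wrist"; returns the picture (400x640x3 uint8, red, green, blue); there is no depth.
- get_calibration(name): a dict with "fx", "fy", "cx", "cy" (pixels), "dist_coeffs" ([k1, k2, p1, p2, k3] as OpenCV has them; the pictures are not rectified), "world_to_cam" (4x4, takes a point from world to camera coordinates). Camera axes: x right, y down, z forward; pixel columns grow to the right and rows downward; lengths in m; the calibration is good to about 2 mm. A picture is of the moment at which its call begins: read the wrist's pose just before it. get_calibration takes no time and is no camera call; for the wrist camera it gives the pose at the moment of the call.
- sign_off(): hands the job in; it is judged then, once.
The state is a dict: "t": time; "q": joint angles; "qd": joint speeds; "tau": joint torques, N m; "tcp_pos": TCP position; "tool_rot": TCP orientation; "force": force on the tool from outside, world axes, zero at the start; "ft_torque": the same for the moment, N m; "finger_gap": opening from 0.0 (shut) to 1.0 (fully open); "gripper_force": force on a finger pad.
Only numpy, scipy, OpenCV 4.12 (cv2) and the standard library are available. Lean on these libraries where they do the work, as an engineer would, in place of code of your own. Each camera call takes 0.05 s, during which the arm holds its last target. There are 200 camera calls.

### The job

Charge the short, stout steel cartridge at the hand-pump filling station: first pump the station's sprung lever through three full strokes, each right down to its stop and all the way back up. Then pick up the stout cartridge (not the tall slim one), lower it upright, foot down, into the filling cup and push it down against the sprung valve until its foot sits hard on the cup's floor, firmly but without ramming it. Finish while still gripping it and pressing it down there: the program ends holding, and the other vessels on the bench stay standing where they are.

Things in the scene. Friction and masses are not known exactly. Their poses are not given: they have to be found in the camera images.
- station: Fixed filling station: grey plate 200 (x) x 280 (y) x 12 mm, origin under its centre. In its frame: aluminium pump block 70 x 70 mm, 132 high with fork, at x +60, y +85; steel reservoir 60 wide, 100 high (gauge to 150) at x +60, y +5; filling cup at x -20, y -95. The lever points along its -x, towards the robot, with free room below it.
- pump_lever (a joint): Angle of the pump lever, rad: 0 at rest, leaning 0.45 rad up from level towards the station's -x; grows as it is pushed down; stop at 0.75 (0.30 below level). A full stroke goes above 0.66 and back below 0.08. A spring lifts it again within half a second: about 4 N down on the handle to start, 9 N at the bottom.
- lever_pivot (a point): Point on the lever's hinge axis (the axis is the station's y), midway between the fork cheeks, 115 mm above the bench; does not move with the lever.
- lever_grip (a point): Centre of the lever's black rubber cross handle (22 mm thick, 92 mm long, along the station's y), 160 mm from lever_pivot; moves with the lever on an arc from 185 mm down to 68 mm above the bench. Easily pushed from above with shut fingers.
- cup: Filling cup, steel, fixed to the station: round, open at the top, origin at the centre of its underside 24 mm above the bench. Bore 47 mm, mouth flared to 55 mm; rim 64 mm across outside, 48 mm above the bench; inner floor 30 mm above the bench.
- cup_floor (a point): Centre of the cup's inner floor, 30 mm above the bench, 18 mm below the rim; z up. This floor is the hard stop.
- valve (a joint): Travel, m, of the brass valve plunger (14 mm thick) in the middle of the cup's floor: 0 when it stands 8 mm above the floor, 0.008 when pressed flush with it; sprung: about 6 N to start, 12 N at flush, so a push of clearly more than 12 N bears on the floor too. It lifts the cartridge again when let go.
- cartridge: The stout cartridge to charge: bare steel, 40 mm diameter, 86 mm high, standing upright on the bench; straight from 4 to 68 mm height, bevelled foot (33 mm across), above it a short neck 24 mm across. About 0.28 kg. Origin at the centre of its foot, z up its axis.
- tall_cartridge: Another bare steel cartridge, slim and tall: 30 mm diameter, 125 mm high; origin at the centre of its foot. To be left alone.
- jar: Amber glass jar with a lid, 52 mm diameter, 70 mm high; origin at the centre of its foot. To be left alone.
- beaker: Empty glass beaker, 66 mm across the rim, 85 mm high; origin at the centre of its foot. To be left alone.
Mind the look-alikes: they are no part of the job. What is shaped like the cartridge but blue or green is not meant.

How it is judged:
By the outcome, as a careful person would: the job done as asked, in the order asked, and still so for the second after the job is handed in, while the arm keeps its last pose, push and grip.
It also fails if it takes over 72 s, if anything falls off the work surface, if the arm or the gripper's body presses on something with over 40 N, if the wrist force passes 120 N, or if a joint passes its speed limit or range.

## Working session

There is one attempt and no reset: what is moved stays moved. The work goes in short steps, Python scripts to look and compute and a shell command to move; the robot and the scene stay as the last step left them, time stands still between calls to the robot, and variables do not carry over. Pictures are saved under pics/ and viewed, at most 10 in all, crops included, and the job is handed in when it is done.

```bash
ls; mkdir -p pics; python3 - <<'E'
from station import *
import cv2
s=sense();print(s['t'],s['tcp_pos'],s['tool_rot'],s['finger_gap'],s['force'])
for n in("scene","side"):
    cv2.imwrite(f'pics/{n}0.png',snapshot(n)[:,:,::-1])
    c=get_calibration(n);print(n,c)
E
```

```text
pics
0.0 [ 0.17135941 -0.60067826  0.40371861] [ 9.90371946e-01  1.38427511e-01  3.42421613e-05 -1.10983895e-03] 1.0029757148963867 [ 0.79807198 -0.96030272  0.90577648]
scene {'fx': 510.66004794543056, 'fy': 510.66004794543056, 'cx': 314.5431555853963, 'cy': 200.17778333893966, 'dist_coeffs': array([0.04417123, 0.        , 0.        , 0.        , 0.        ]), 'world_to_cam': array([[-0.51795705,  0.85531954, -0.01220589,  0.27762637],
       [ 0.73717901,  0.43908535, -0.51358657, -0.35224239],
       [-0.4339212 , -0.27501371, -0.85795096,  1.86121543],
       [ 0.        ,  0.        ,  0.        ,  1.        ]])}
side {'fx': 463.12707700242083, 'fy': 463.12707700242083, 'cx': 318.65100060452096, 'cy': 191.77835046272895, 'dist_coeffs': array([-0.07742281,  0.        ,  0.        ,  0.        ,  0.        ]), 'world_to_cam': array([[-0.99084346, -0.13255342, -0.0256675 ,  0.54879952],
       [-0.04468955,  0.50137521, -0.86407508,  0.11631623],
       [ 0.12740516, -0.85501608, -0.5027081 ,  1.11916512],
       [ 0.        ,  0.        ,  0.        ,  1.        ]])}
```

View pics/scene0.png

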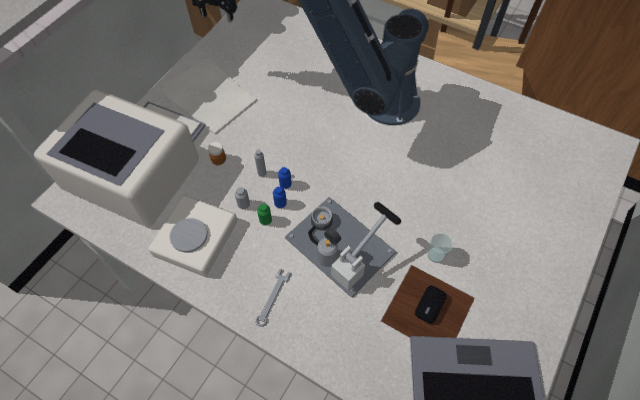

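View pics/side0.png

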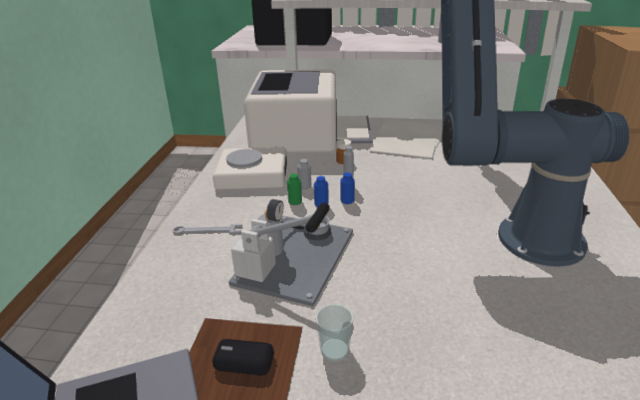

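Scene view: the steel vessels are a stout one at (242,198) and a tall slim one at (260,163). The blue ones at (285,177) and (280,197) and the green one at (265,214) are look-alikes. The stout bare steel one at (242,198) fits. The plate's corners are near (330,198), (396,252), (354,296) and (286,238), with the cup at (321,217) and the handle at (387,213). In the side view the cartridge is at (304,175) and the handle at (317,218).

```bash
cat > h.py <<'E'
import numpy as np, cv2
from station import *
def ray(c,uv):
    K=np.array([[c['fx'],0,c['cx']],[0,c['fy'],c['cy']],[0,0,1]])
    p=cv2.undistortPoints(np.array([[uv]],float),K,c['dist_coeffs'])[0,0]
    T=c['world_to_cam'];R=T[:3,:3]
    d=R.T@np.array([*p,1]);return -R.T@T[:3,3],d/np.linalg.norm(d)
def onplane(c,uv,z):
    o,d=ray(c,uv);return o+d*(z-o[2])/d[2]
def two(c1,uv1,c2,uv2):
    a,u=ray(c1,uv1);b,v=ray(c2,uv2)
    s=np.linalg.lstsq(np.c_[u,-v],b-a,rcond=None)[0]
    p,q=a+u*s[0],b+v*s[1];return (p+q)/2,np.linalg.norm(p-q)
E
python3 - <<'E'
from h import *
np.set_printoptions(precision=4,suppress=True)
C=get_calibration('scene');S=get_calibration('side')
P=[onplane(C,uv,.012) for uv in[(330,198),(396,252),(354,296),(286,238)]]
for p in P:print(p)
m=np.mean(P,0);print('centre',m)
yd=(P[1]+P[2]-P[0]-P[3])[:2];print('y dir deg',np.degrees(np.arctan2(*yd[::-1])),np.linalg.norm(yd)/2)
xd=(P[2]+P[3]-P[0]-P[1])[:2];print('x dir deg',np.degrees(np.arctan2(*xd[::-1])),np.linalg.norm(xd)/2)
print('handle',two(C,(387,213),S,(317,218)),'cup',onplane(C,(321,217),.04))
print('cart',two(C,(242,198),S,(304,176)),onplane(C,(242,198),.045),'tall',onplane(C,(260,163),.06))
for n,uv in dict(b1=(285,177),b2=(280,197),g=(265,214)).items():print(n,onplane(C,uv,.043))
im=cv2.imread('pics/scene0.png')
cv2.imwrite('pics/crop.png',cv2.resize(im[140:305,215:415],None,fx=3.6,fy=3.6,interpolation=cv2.INTER_CUBIC))
E
```

```text
[0.4669 0.0165 0.012 ]
[0.5294 0.2835 0.012 ]
[0.7163 0.2422 0.012 ]
[ 0.6603 -0.0272  0.012 ]
centre [0.5932 0.1287 0.012 ]
y dir deg 77.5392716088957 0.2747370650307461
x dir deg -12.603295022885137 0.19484895052649256
handle (array([0.5203, 0.2278, 0.1824]), np.float64(0.004144548047985123)) cup [0.555  0.0354 0.04  ]
cart (array([ 0.6235, -0.2158,  0.0329]), np.float64(0.005220925194251292)) [ 0.6261 -0.2119  0.045 ] tall [ 0.4939 -0.2317  0.06  ]
b1 [ 0.4892 -0.1393  0.043 ]
b2 [ 0.5608 -0.1118  0.043 ]
g [ 0.6361 -0.118   0.043 ]
```

View pics/crop.png

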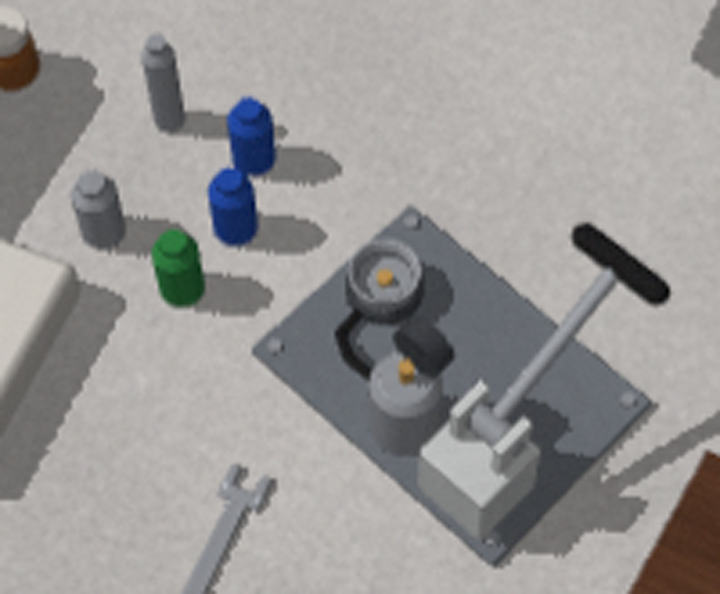

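The crop shows the stout bare steel vessel at crop (98,210), i.e. scene (242,198). It has the right squat shape and no paint, while the tall steel one at crop (163,85) is clearly slimmer, so the stout one is confirmed. Next I check clearances around the scale corner and gauge.

```bash
python3 - <<'E'
from h import *
np.set_printoptions(precision=4,suppress=True)
C=get_calibration('scene');S=get_calibration('side')
print('scale corner',onplane(C,(235.5,209),.05),two(C,(235.5,209),S,(286,155)), onplane(S,(286,180),0.0))
print('gauge',two(C,(332,236),S,(274,210)))
c,s=np.cos(np.radians(-12.5)),np.sin(np.radians(-12.5))
R=np.array([[c,-s],[s,c]])
for n,l in dict(cup=(-20,-95),res=(60,5),piv=(60,85),grip=(-84,85)).items():print(n,np.array([.5932,.1287])+R@np.array(l)/1000)
T=np.array([.5203,.2278]);s=sense();print('shift to lever',(T-s['tcp_pos'][:2])*1000)
E
```

```text
scale corner [ 0.6711 -0.2037  0.05  ] (array([ 0.6799, -0.1872,  0.103 ]), np.float64(0.025027313232613393)) [ 0.687  -0.2425  0.    ]
gauge (array([0.6341, 0.119 , 0.125 ]), np.float64(0.0036529896082034435))
cup [0.5531 0.0403]
res [0.6529 0.1206]
piv [0.6702 0.1987]
grip [0.5296 0.2299]
shift to lever [348.8919 828.5276]
```

```bash
python3 -m jog '{"linear":[[37,49,0],[37,49,0],[37,49,0],[37,49,0],[37,49,0],[37,49,0],[37,49,0],[20,25,0],[0,0,0],[0,0,0]],"turn":[0,0,0,0,0,0,0,0,0,0]}' 0 20
python3 - <<'E'
from h import *
C=get_calibration('wrist');im=snapshot('wrist');cv2.imwrite('pics/w1.png',im[:,:,::-1])
import pickle;pickle.dump(C,open('w1.pkl','wb'));print(C['world_to_cam'].round(3),C['fx'],sense()['q'])
E
```

```text
t: 1.35
tcp_pos: [0.4501, -0.2334, 0.4045]
tool_rot: [0.99, 0.139, -0.0, 0.0]
force: [1.2, -0.3, 0.5]
finger_gap: -0.001
gripper_force: 0.0
[[ 0.275 -0.961 -0.    -0.348]
 [-0.913 -0.261  0.313  0.31 ]
 [-0.301 -0.086 -0.95   0.495]
 [ 0.     0.     0.     1.   ]] 357.5370543916522 [-6.99772076e-01  3.69886419e-01  1.72428386e+00 -5.37184757e-04
  1.04779939e+00  5.94428902e-01]
```

View pics/w1.png

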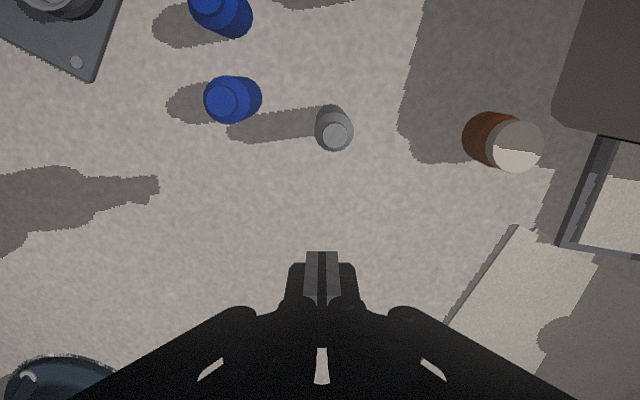

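The wrist view shows the tall cartridge at (334,130), the blue look-alikes at (232,100) and (220,12), the jar at (510,143) and a plate corner at (92,80). The stout one is out of view. I'll look at the cup on the way to the lever.

```bash
python3 -m jog '{"linear":[[0,50,0],[0,50,0],[0,50,0],[0,50,0],[0,50,0],[0,13,0],[0,0,0],[0,0,0]],"turn":[0,0,0,0,0,0,0,0]}'
python3 - <<'E'
from h import *
C=get_calibration('wrist');im=snapshot('wrist');cv2.imwrite('pics/w2.png',im[:,:,::-1])
import pickle;pickle.dump(C,open('w2.pkl','wb'))
E
```

```text
t: 2.4
tcp_pos: [0.4508, 0.0285, 0.4047]
tool_rot: [0.991, 0.137, 0.0, 0.0]
force: [-0.2, -0.2, 0.2]
finger_gap: -0.002
gripper_force: 0.0
```

View pics/w2.png

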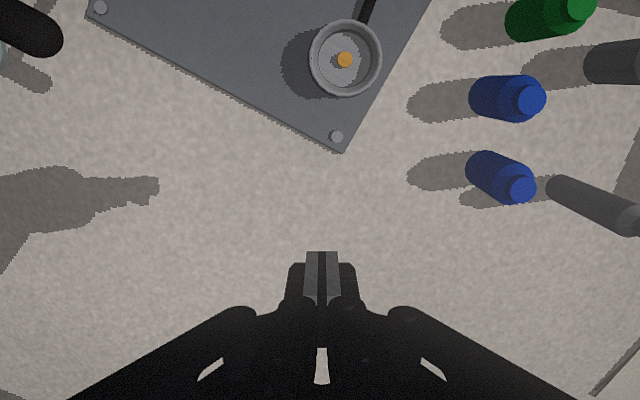

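The wrist view shows the cup rim centred near (345,58) with the brass valve at (345,60). The near plate corners are (342,153) and (87,15), and the handle end is at (30,25).

```bash
python3 - <<'E'
from h import *
import pickle
np.set_printoptions(precision=4,suppress=True)
C=pickle.load(open('w2.pkl','rb'));im=cv2.imread('pics/w2.png');h=cv2.cvtColor(im,cv2.COLOR_BGR2HSV)
m=cv2.inRange(h,(10,110,90),(35,255,255));m[:,:300]=0;m[:,400:]=0;m[110:]=0
M=cv2.moments(m,True);uv=(M['m10']/M['m00'],M['m01']/M['m00']);print(uv,M['m00'],'cup',onplane(C,uv,.037))
a=onplane(C,(342,153),.012);b=onplane(C,(87,15),.012);d=b-a
y=np.arctan2(d[1],d[0])-np.pi/2;print(a,b,np.linalg.norm(d),'yaw',np.degrees(y))
R=np.array([[np.cos(y),-np.sin(y)],[np.sin(y),np.cos(y)]])
o=(a+b)[:2]/2+R@[.1,0];print('centre',o,'cup',o+R@[-.02,-.095],'piv',o+R@[.06,.085],'push',o+R@[-.09,.085], 'shift',1000*(o+R@[-.09,.085]-sense()['tcp_pos'][:2]))
E
```

```text
(344.47938144329896, 59.00515463917526) 194.0 cup [0.5524 0.0358 0.037 ]
[0.4671 0.0109 0.012 ] [0.5283 0.2782 0.012 ] 0.27418008800597754 yaw -12.897296949697452
centre [0.5951 0.1222] cup [0.5544 0.0341] piv [0.6726 0.1917] push [0.5264 0.2252] shift [ 75.5739 196.7246]
```

```bash
python3 -m jog '{"linear":[[18,49,0],[18,49,0],[18,50,0],[18,50,0],[0,0,-20],[0,0,0],[0,0,-40],[0,0,-40],[0,0,-30]],"turn":[0,0,0,0,0,0,0,0,0]}'
python3 - <<'E'
from h import *
cv2.imwrite('pics/s1.png',cv2.resize(snapshot('side')[120:320,180:420,::-1],None,fx=2.5,fy=2.5))
E
```

```text
t: 3.58
tcp_pos: [0.5236, 0.2269, 0.2756]
tool_rot: [0.991, 0.137, 0.002, -0.0]
force: [0.3, 1.0, 10.1]
finger_gap: -0.001
gripper_force: 5.1
```

View pics/s1.png

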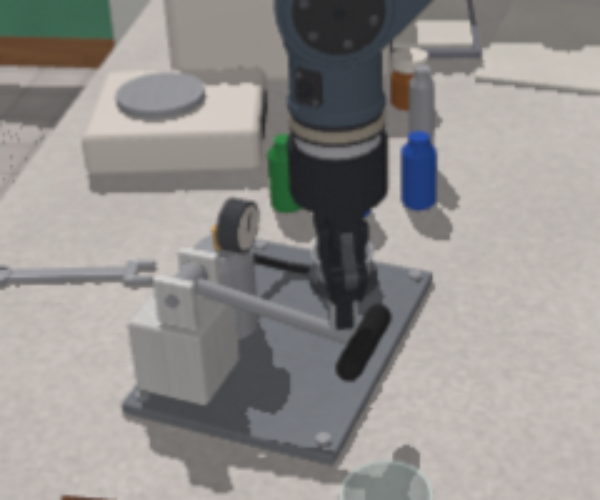

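The shut fingertips at (343,320) push the lever just inside the handle's centre at (363,340). Contact is good, so I continue to the stop and watch the force.

```bash
python3 -m jog '{"linear":[[0,0,-10],[0,0,-10],[0,0,0]],"turn":[0,0,0]}'; python3 -m jog '{"linear":[[0,0,-5],[0,0,0]],"turn":[0,0]}';
```

```text
t: 4.0
tcp_pos: [0.5246, 0.2264, 0.2573]
tool_rot: [0.99, 0.138, 0.003, 0.001]
force: [-0.5, -2.9, 10.8]
finger_gap: -0.003
gripper_force: 5.1
t: 4.25
tcp_pos: [0.5249, 0.2263, 0.2541]
tool_rot: [0.99, 0.138, 0.004, 0.001]
force: [-1.3, -3.8, 17.9]
finger_gap: -0.002
gripper_force: 8.4
```

The force jump shows the stop. I press a little more, then come fully up and pause for the spring, moving a few mm outward.

```bash
python3 -m jog '{"linear":[[0,0,-4],[0,0,0],[0,0,45],[-3,1,45],[-3,1,45],[0,0,0],[0,0,0],[0,0,0],[0,0,0]],"turn":[0,0,0,0,0,0,0,0,0]}'; python3 - <<'E'
from h import *
cv2.imwrite('pics/s2.png',cv2.resize(snapshot('side')[120:320,180:420,::-1],None,fx=2.5,fy=2.5))
E
```

```text
t: 5.38
tcp_pos: [0.5162, 0.2297, 0.3793]
tool_rot: [0.99, 0.138, -0.002, 0.0]
force: [-0.3, -0.1, 0.5]
finger_gap: 0.002
gripper_force: 0.0
```

View pics/s2.png

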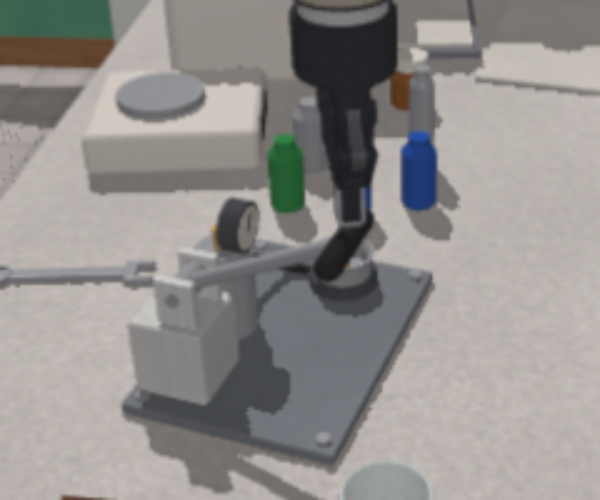

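```bash
python3 -m jog '{"linear":[[0,0,-45],[0,0,-40],[0,0,-30],[0,0,-15],[0,0,-6],[0,0,0],[0,0,0]],"turn":[0,0,0,0,0,0,0]}'
```

```text
t: 6.3
tcp_pos: [0.5179, 0.2301, 0.2507]
tool_rot: [0.99, 0.139, 0.004, 0.0]
force: [-6.4, -3.6, 40.4]
finger_gap: -0.0
gripper_force: 19.1
```

The picture shows the lever back at rest, with its handle at (342,250) touching nothing. Stroke 2 reached the stop at 40 N, so I'll go 4 mm shallower on stroke 3.

```bash
python3 -m jog '{"linear":[[0,0,45],[0,0,46],[0,0,45],[0,0,0],[0,0,0],[0,0,0],[0,0,0]],"turn":[0,0,0,0,0,0,0]}';python3 -m jog '{"linear":[[0,0,-45],[0,0,-40],[0,0,-30],[0,0,-12],[0,0,-4],[0,0,0],[0,0,0]],"turn":[0,0,0,0,0,0,0]}'; python3 -m jog '{"linear":[[0,0,45],[0,0,46],[0,0,45],[0,0,0],[0,0,0],[0,0,0],[0,0,0]],"turn":[0,0,0,0,0,0,0]}'
```

```text
t: 7.18
tcp_pos: [0.5161, 0.2299, 0.3792]
tool_rot: [0.99, 0.138, -0.002, 0.0]
force: [0.3, -0.2, -0.1]
finger_gap: -0.001
gripper_force: 0.0
t: 8.05
tcp_pos: [0.5178, 0.23, 0.2519]
tool_rot: [0.99, 0.139, 0.002, 0.0]
force: [-1.7, -2.4, 15.2]
finger_gap: 0.0
gripper_force: 7.4
t: 8.93
tcp_pos: [0.5162, 0.2299, 0.3841]
tool_rot: [0.99, 0.138, -0.002, 0.0]
force: [0.0, 0.3, 0.3]
finger_gap: -0.001
gripper_force: 0.0
```

All three strokes are done. Now over to the cartridge for a close look.

```bash
python3 -m jog '{"linear":[[0,-50,6],[0,-55,6],[0,-55,6],[0,-55,0],[0,-55,0],[0,-55,0],[0,-55,0],[0,-50,0],[-6,-40,0],[-10,0,0],[0,0,0],[0,0,0]],"turn":[0,0,0,0,0,0,0,0,0,0,0,0]}' 0.72
python3 - <<'E'
from h import *
C=get_calibration('wrist');im=snapshot('wrist');cv2.imwrite('pics/w3.png',im[:,:,::-1])
import pickle;pickle.dump(C,open('w3.pkl','wb'))
E
```

```text
t: 10.42
tcp_pos: [0.5005, -0.2388, 0.4035]
tool_rot: [0.99, 0.139, -0.0, -0.0]
force: [-0.1, 0.5, -0.3]
finger_gap: 0.714
gripper_force: 0.0
```

View pics/w3.png

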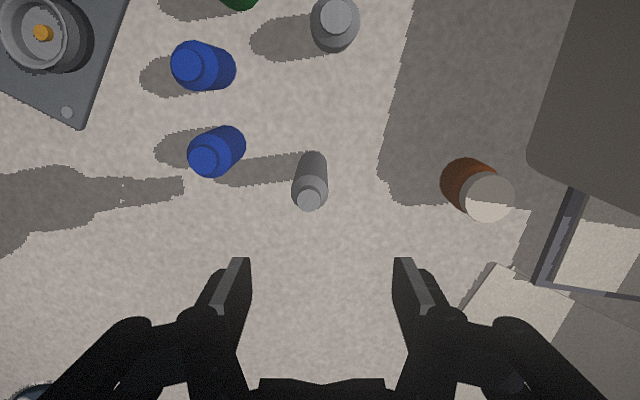

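The wrist view shows the stout cartridge's neck top at (336,16) and its body at (335,27). The tall one is at (308,200), blues at (195,63) and (212,158), and the brass valve at (42,33).

```bash
python3 - <<'E'
from h import *
import pickle
np.set_printoptions(precision=4,suppress=True)
C=pickle.load(open('w3.pkl','rb'));im=cv2.imread('pics/w3.png');g=cv2.cvtColor(im,cv2.COLOR_BGR2GRAY)
m=(g[:60,300:380]>128).astype(np.uint8);n,l,st,ce=cv2.connectedComponentsWithStats(m)
for i in range(1,n):
    if st[i,4]>200: print(st[i],ce[i]+[300,0])
p=onplane(C,(336,16),.086);print('cart',p,'cup',onplane(C,(42,33),.038))
s=sense();print('shift',1000*(p-s['tcp_pos'])[:2],'z to grasp 50mm',1000*(.205-s['tcp_pos'][2]))
E
```

```text
[ 21   0  34  33 807] [336.7435  15.5638]
[   2    0   78   60 1778] [361.743   34.7115]
cart [ 0.6248 -0.2139  0.086 ] cup [0.552  0.0333 0.038 ]
shift [124.1253  24.8723] z to grasp 50mm -198.64154602396286
```

```bash
python3 -m jog '{"linear":[[41,8,0],[42,8,0],[41,9,0],[0,0,-50],[0,0,-50],[0,0,-50],[0,0,-30],[0,0,-20],[0,0,0],[0,0,0]],"turn":[0,0,0,0,0,0,0,0,0,0]}'
python3 -m jog '{"linear":[[0,0,0],[0,0,0],[0,0,0],[0,0,0],[0,0,0],[0,0,0]],"turn":[0,0,0,0,0,0]}' 0 80
python3 -m jog '{"linear":[[0,0,10],[0,0,40],[0,0,50],[0,0,0],[0,0,0]],"turn":[0,0,0,0,0]}'
```

```text
t: 11.72
tcp_pos: [0.6252, -0.215, 0.2051]
tool_rot: [0.99, 0.139, 0.001, 0.001]
force: [-0.7, -0.5, -0.3]
finger_gap: 0.721
gripper_force: 0.0
t: 12.48
tcp_pos: [0.6249, -0.2149, 0.2057]
tool_rot: [0.99, 0.138, 0.001, 0.001]
force: [-0.8, 1.8, 6.4]
finger_gap: 0.45
gripper_force: 79.7
t: 13.1
tcp_pos: [0.6237, -0.2148, 0.3029]
tool_rot: [0.99, 0.138, -0.001, -0.001]
force: [-0.6, 1.1, -3.6]
finger_gap: 0.445
gripper_force: 81.0
```

Held, with the weight reading about 3 N. Carry it over the cup.

```bash
python3 -m jog '{"linear":[[0,0,50],[0,0,20],[-14,50,0],[-14,50,0],[-14,50,0],[-14,50,0],[-14,50,0],[0,0,-40],[0,0,-40],[0,0,-10],[0,0,0],[0,0,0]],"turn":[0,0,0,0,0,0,0,0,0,0,0,0]}'
python3 - <<'E'
from h import *
for n in('scene','side','wrist'):
    im=snapshot(n)[:,:,::-1]
    if n=='scene':a=cv2.resize(im[170:270,260:380],(480,400),interpolation=cv2.INTER_CUBIC)
    elif n=='side':b=cv2.resize(im[150:250,260:340],(320,400),interpolation=cv2.INTER_CUBIC)
    else: cv2.imwrite('pics/w4.png',im)
cv2.imwrite('pics/m4.png',np.hstack([a,b]))
E
```

```text
t: 14.6
tcp_pos: [0.5551, 0.0347, 0.2846]
tool_rot: [0.99, 0.138, 0.001, 0.0]
force: [0.2, -0.5, -3.3]
finger_gap: 0.449
gripper_force: 81.6
```

View pics/w4.png

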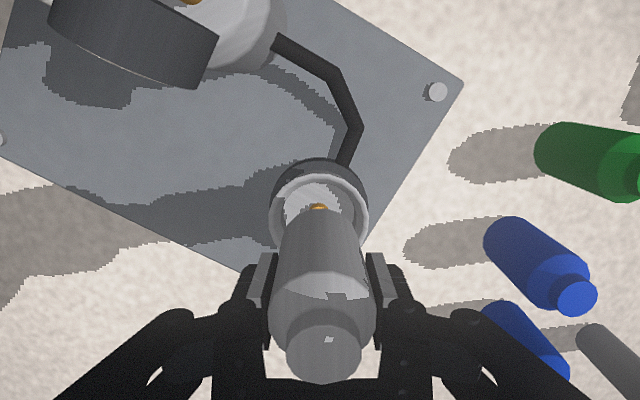

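View pics/m4.png

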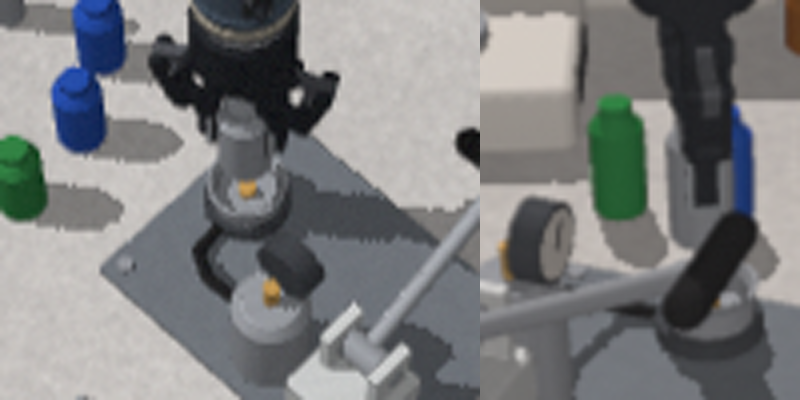

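The pictures show the cartridge upright in the jaws, straight above the cup. In the wrist view the foot's front edge is at (319,208), the valve at (319,207), and the rim spans columns 270–369 with its far edge near row 172. I'll check the offset numerically.

```bash
python3 - <<'E'
from h import *
np.set_printoptions(precision=4,suppress=True)
C=get_calibration('wrist');s=sense();t=s['tcp_pos'];x=np.array([np.cos(np.radians(15.9)),np.sin(np.radians(15.9))])
print(t)
f=onplane(C,(319,208),.080)[:2]-.0165*x;print('foot',f)
r=onplane(C,(318,172),.048)[:2]-.032*x;print('cup far rim',r)
print('rim L,R',onplane(C,(270,215),.048),onplane(C,(369,215),.048))
im=cv2.imread('pics/w4.png');h=cv2.cvtColor(im,cv2.COLOR_BGR2HSV)
m=cv2.inRange(h,(8,110,80),(35,255,255));m[:190]=0;m[220:]=0;m[:,:300]=0;m[:,340:]=0
y,xx=np.nonzero(m);print(xx.min(),xx.max(),y.min(),y.max(),'valve',onplane(C,(xx.mean(),y.min()),.038)[:2]-.007*x)
print('gray col318',cv2.cvtColor(im,cv2.COLOR_BGR2GRAY)[150:212:2,318])
E
```

```text
[0.5549 0.0348 0.285 ]
foot [0.5567 0.0363]
cup far rim [0.5524 0.0359]
rim L,R [0.5489 0.0656 0.048 ] [0.5657 0.0071 0.048 ]
310 327 203 208 valve [0.5545 0.0367]
gray col318 [137 137 142 143  49  61  89  87  89  88  93  86 176 166 148 122 106 176
 171 177 172 177 167 168 169 172 150 103 143 156  97]
```

```bash
python3 -m jog '{"linear":[[-2,1,0],[0,0,-15],[0,0,-10],[0,0,-6],[0,0,0],[0,0,0]],"turn":[0,0,0,0,0,0]}';python3 -m jog '{"linear":[[0,0,-4],[0,0,-4],[0,0,0],[0,0,0]],"turn":[0,0,0,0]}' - 110;python3 -m jog '{"linear":[[0,0,-2],[0,0,-2],[0,0,0],[0,0,0]],"turn":[0,0,0,0]}'
```

```text
t: 15.5
tcp_pos: [0.5526, 0.036, 0.2527]
tool_rot: [0.99, 0.138, 0.0, 0.0]
force: [-0.1, -0.5, -3.8]
finger_gap: 0.45
gripper_force: 81.6
t: 16.0
tcp_pos: [0.5524, 0.036, 0.2447]
tool_rot: [0.99, 0.138, -0.0, -0.0]
force: [0.0, 0.3, -2.9]
finger_gap: 0.439
gripper_force: 110.4
t: 16.5
tcp_pos: [0.5526, 0.036, 0.2412]
tool_rot: [0.99, 0.138, 0.0, 0.0]
force: [-1.4, -0.4, 4.4]
finger_gap: 0.443
gripper_force: 110.9
```

The foot entered the mouth freely and is now on the valve (+7 N). Continue in small steps.

```bash
python3 -m jog '{"linear":[[0,0,-2],[0,0,-2],[0,0,0],[0,0,0]],"turn":[0,0,0,0]}';python3 -m jog '{"linear":[[0,0,-1],[0,0,-1],[0,0,0],[0,0,0]],"turn":[0,0,0,0]}';python3 -m jog '{"linear":[[0,0,-1],[0,0,0],[0,0,0]],"turn":[0,0,0]}'
```

```text
t: 17.0
tcp_pos: [0.5526, 0.036, 0.2373]
tool_rot: [0.99, 0.138, 0.0, 0.0]
force: [-1.5, -0.3, 7.8]
finger_gap: 0.445
gripper_force: 111.3
t: 17.5
tcp_pos: [0.5526, 0.036, 0.2358]
tool_rot: [0.99, 0.138, 0.001, 0.0]
force: [-1.0, 1.3, 10.9]
finger_gap: 0.44
gripper_force: 112.3
t: 17.88
tcp_pos: [0.5526, 0.0361, 0.2357]
tool_rot: [0.99, 0.139, 0.001, 0.0]
force: [-3.7, 0.4, 17.1]
finger_gap: 0.443
gripper_force: 113.1
```

Contact stiffens at z 0.2357, which matches 8 mm of valve travel. Press on slightly to bear firmly on the floor.

```bash
python3 -m jog '{"linear":[[0,0,-1],[0,0,0],[0,0,0]],"turn":[0,0,0]}';python3 -m jog '{"linear":[[0,0,-1],[0,0,0],[0,0,0],[0,0,0],[0,0,0],[0,0,0]],"turn":[0,0,0,0,0,0]}'
```

```text
t: 18.25
tcp_pos: [0.5526, 0.0361, 0.2357]
tool_rot: [0.99, 0.139, 0.001, 0.0]
force: [-4.0, 1.2, 23.2]
finger_gap: 0.446
gripper_force: 113.8
t: 19.0
tcp_pos: [0.5526, 0.0362, 0.2356]
tool_rot: [0.99, 0.139, 0.001, 0.0]
force: [-7.4, 0.6, 30.8]
finger_gap: 0.446
gripper_force: 114.6
```

The foot is at 0.2356 − 0.2057 = 29.9 mm, which is the cup floor height, with a steady push of about 31 N. I'm handing in.

```bash
python3 -c "
from station import *
print(sign_off())"
```

```text
the job is handed in; nothing more can be done
None
```

I pumped the lever three full strokes and seated the stout cartridge on the cup floor (foot measured at 29.9 mm, floor at 30 mm). The job was handed in at about 19 s, with the arm still gripping the cartridge and pressing it down at about 31 N; the other vessels were not touched as far as I could tell, though I took no final picture to check.

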